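# Spirit level out of a jammed half-open drawer

## Task

The drawer of the low steel cabinet on the desk is jammed half open, and the spirit level lying in it is longer than the gap: lift its exposed front end over the drawer front while its back is still under the cabinet top, draw it out on the slant, and finish still gripping it, held motionless in the air with the whole level about 10 cm or more above the cabinet's top. Leave the flat steel rule lying in the drawer where it is, and do not knock the mug or the hole punch on the desk.

Things in the scene. Friction and masses are not known exactly. Their poses are not given: they have to be found in the camera images.
- unit: low grey steel desk cabinet, fixed, its one drawer jammed half open. Origin: on the desk below the middle of the open gap; x across the drawer, y along it from its front to the cabinet's back, z up. Inside of drawer: floor 16 mm above the desk, x -105 to 105, y -95 to 225 mm; side walls 5 mm thick, tops 61 mm above the desk. Gap open to above: 190 mm long (y -95 to 95), 210 mm wide.
- drawer_front (a point): middle of the top edge of the drawer front, a wall 10 mm thick (unit y -105 to -95 mm) whose top is 96 mm above the desk, 80 mm over the drawer floor. A pull bar sticks out 27 mm in front of it, 62 mm above the desk. Axes as unit
- cabinet_edge (a point): middle of the lower front edge of the cabinet's top board, at unit y 95 mm, 104 mm above the desk (88 mm over the drawer floor). The board covers the back part of the drawer up to unit y 260 mm; it is 244 mm wide, 10 mm thick, upper face 114 mm above the desk. Axes as unit
- level: box-section aluminium spirit level with black ends and vial windows, loose, about 0.25 kg, 300 mm long (own y), 20 wide (x), 40 high (z), standing upright on the drawer floor along the drawer, about 50 mm left or right of its middle. Origin: centre of underside. Own y points to the drawer's back; the front end starts some 10 mm behind the drawer front, the back 120 mm is under the cabinet top.
- level_mid (a point): centre of the spirit level, 20 mm above its underside; axes as level
- level_front (a point): centre of the level's front end face (150 mm from its centre along own -y), the end near the drawer front
- level_back (a point): centre of the level's back end face (150 mm from its centre along own +y), the end under the cabinet top
- rule_mid (a point): centre of a flat plain steel rule, 300 x 30 x 4 mm, lying flat (loose) on the drawer floor beside and parallel to the level, about 50 mm to the other side of the drawer's middle; stays there. Its own y is its length
- mug_mid (a point): centre (half-way up) of a white mug on the desk in front of the drawer, 80 mm wide without its handle, 95 mm high; to be left alone
- punch_mid (a point): centre of a dark steel hole punch on the desk in front of the drawer, 120 x 90 x 55 mm high; to be left alone

How it is judged:
By the outcome, as a careful person would: the job done as asked, in the order asked, and still so for the second after the job is handed in, while the arm keeps its last pose, push and grip.
It also fails if it takes over 42 s, if anything falls off the work surface, if the arm or the gripper's body presses on something with over 40 N, if the wrist force passes 120 N, or if a joint passes its speed limit or range.

## Robot

A 6-joint arm with a two-finger parallel gripper is mounted at the origin on the work surface. World frame = base frame: x ahead of the robot, y to its left, z up, the work surface at z = 0. Lengths are in m, angles in rad, forces in N, time in s.
With the tool pointing down it reaches from about 0.3 to 0.75 m from the base axis. Payload 8.5 kg.
Tool frame: the origin (TCP) lies at the very end of the fingers, on their centre line; the grasp point (between the pads) lies 19 mm behind it; z points along the fingers, x is the direction in which the jaws open and shut, and the axes are right-handed (so a half turn about z gives the same grasp; the last joint's range is limited). The gripper opens to 88 mm and grips with 3 to 60 N. Pads are 18 mm wide; open, the fingers measure 123 mm over their backs; the gripper's body (75 mm by 187 mm) begins 45 mm behind the grasp point.
Start: joints at [-1.529, 0.381, 1.297, -0, 1.464, -0.215], TCP at [0.14, -0.532, 0.239] pointing down, gripper open.
Joint ranges: [-3.11, 3.11], [-0.89, 2.33], [0.22, 2.48], [-1.42, 4.56], [0.17, 2.85], [-2.88, 2.88]. Speed limits (rad/s): [2.39, 2.39, 3.14, 3.14, 3.14, 3.14].

## Interface

Orientations are given as a unit quaternion [x, y, z, w].
In Python, from station import ctrl, imaging gives the robot as it stands.
- The arm moves only by the tool jog_arm, never from a script. Its argument "deltas" is a list of rows, each a list of 3 entries, a list of its own where there are three numbers: the opening, from -1 (shut) to 1 (fully open), then the shift along the tool's x, y, z in mm, then the turn, a rotation vector about the tool's x, y, z in rad. In form: [[fingers, [tx, ty, tz], [wx, wy, wz]], ...]. A call has 1 to 12 rows; each row is the pose to reach, as a shift and turn from the pose measured when the call began, along the tool's axes at that moment; what a row does not reach only later rows make up. A row lasts 1/8 s, in which the tool goes at most 62.5 mm and 10.7 degrees, less where a joint would pass 70% of its speed; a pose out of reach is approached as far as the arm can. A call with a gripper value outside its range is refused whole. The fingers move at their own pace and stop on an object; the grip force is fixed at half the most. Time passes only in rows, so rows that repeat a pose let the fingers close. It gives the time, the measured TCP pose, the force and the opening at its end, in the units of the state.
- ctrl.read_state(): the state, without advancing time (a new reading comes with each control period).
- imaging.get_image(name): name is "scene" or "top"; returns a dict with "color" (384x512x3 uint8, blue, green, red), "z_map" (384x512 float32, m along the optical axis (not along the pixel's ray), 0 where there is no reading), "fx", "fy", "cx", "cy" (pixels), "D" ([k1, k2, p1, p2, k3] as OpenCV has them; the pictures are not rectified), "eye" and "attitude" of the camera in the world. Camera axes: x right, y up, looking along -z (the intrinsics and any distortion apply to the point x, -y, -z); pixel columns grow to the right and rows downward; lengths in m; the calibration is good to about 2 mm. A picture is of the moment at which its call begins.
- ctrl.job_done(): hands the job in, once; it reports no verdict.
The state is a dict: "time": time; "joint_pos": joint angles; "joint_velocities": joint speeds; "joint_efforts": joint torques, N m; "tcp_pos": TCP position; "ee_rot": TCP orientation; "contact_force": force on the tool from outside, world axes, zero at the start; "ft_torque": the same for the moment, N m; "opening": finger opening in m.
Only numpy, scipy, OpenCV 4.12 (cv2) and the standard library are available. Lean on these libraries where they do the work, as an engineer would, in place of code of your own. Each camera call takes 0.05 s, during which the arm holds its last target.

## Working session

There is one attempt and no reset: what is moved stays moved. The work goes in short steps, Python scripts to look and compute and a tool call to move; the robot and the scene stay as the last step left them, time stands still between calls to the robot, and variables do not carry over. Pictures are saved under pics/ and viewed, and the job is handed in when it is done.

Besides the shell and the picture viewer there is one more tool, called after "Call:" by a JSON object that holds its "api" and its "payload". jog_arm: Moves the arm, as the interface text tells. Its arguments: {"type":"object","properties":{"deltas":{"type":"array"}},"required":["deltas"]}

```bash
mkdir -p pics; ls; python3 - <<'E'
from station import ctrl, imaging
import cv2,numpy as np
print(ctrl.read_state())
for n in ("scene","top"):
    im=imaging.get_image(n)
    cv2.imwrite(f"pics/{n}1.png",im["color"]); np.savez(f"pics/{n}1.npz",**{k:np.array(v) for k,v in im.items()})
    print(n,{k:v for k,v in im.items() if k not in("color","z_map")})
E
```

```text
pics
{'time': 0.0, 'joint_pos': array([-1.52931321e+00,  3.81195056e-01,  1.29825363e+00, -2.58119193e-05,
        1.46360159e+00, -2.15307841e-01]), 'joint_velocities': array([ 0.00134185,  0.00023393, -0.00020295,  0.00070884,  0.00076676,
       -0.00128348]), 'joint_efforts': array([ 1.07134965e-03, -4.37931204e+01, -2.24557489e+01,  7.13836751e-02,
        3.52619053e-02, -9.93967319e-05]), 'tcp_pos': array([ 0.13966317, -0.5316804 ,  0.23814068]), 'ee_rot': array([ 7.91827022e-01, -6.10744984e-01, -4.78496158e-04, -5.49886735e-04]), 'contact_force': array([-0.71818398,  0.43647366,  0.49394287]), 'ft_torque': array([-0.02458229, -0.03216737, -0.03644652]), 'opening': 0.08829054580159205}
scene {'fx': 423.94750997742227, 'fy': 423.94750997742227, 'cx': 256.56822698231736, 'cy': 189.50976042509186, 'D': array([0.04589887, 0.        , 0.        , 0.        , 0.        ]), 'eye': array([ 1.42544652, -0.20417115,  0.73781718]), 'attitude': array([0.34974892, 0.28426807, 0.56015449, 0.69504986])}
top {'fx': 388.42517285923816, 'fy': 388.42517285923816, 'cx': 259.519362756356, 'cy': 190.51419122294226, 'D': array([-0.04741906,  0.        ,  0.        ,  0.        ,  0.        ]), 'eye': array([ 0.37951704, -0.04708625,  0.97988903]), 'attitude': array([ 0.07287778, -0.06894425, -0.69702549,  0.70999365])}
```

View pics/scene1.png

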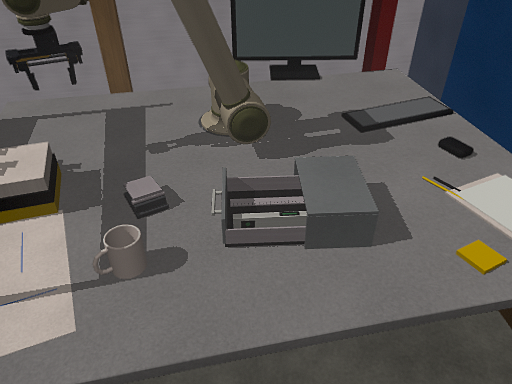

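View pics/top1.png

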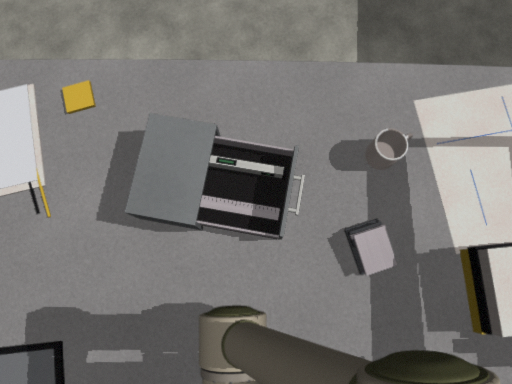

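The top view shows the cabinet at about (205,175), with the drawer opening to the right. The level is the upper bar from (210,160) to (283,171), the ruled strip is at (240,208), the mug at (391,146) and the punch at (373,247). I'll enlarge the views to measure.

```bash
cat > h.py <<'E'
import numpy as np,cv2
from scipy.spatial.transform import Rotation as R
def load(p): return dict(np.load(p))
def ray(im,uv):
    K=np.array([[im["fx"],0,im["cx"]],[0,im["fy"],im["cy"]],[0,0,1]],float)
    n=cv2.undistortPoints(np.array(uv,float).reshape(-1,1,2),K,im["D"].astype(float)).reshape(-1,2)
    d=np.c_[n[:,0],-n[:,1],-np.ones(len(n))]
    return im["eye"],R.from_quat(im["attitude"]).apply(d)
def plane(im,uv,z):
    o,d=ray(im,uv); return o+d*((z-o[2])/d[:,2])[:,None]
def depth(im,uv):
    o,d=ray(im,uv); z=np.array([np.median(im["z_map"][int(round(v))-1:int(round(v))+2,int(round(u))-1:int(round(u))+2]) for u,v in np.atleast_2d(uv)])
    return o+d*z[:,None]
def tri(a,ua,b,ub):
    o1,d1=ray(a,ua);o2,d2=ray(b,ub);out=[]
    for x,y in zip(d1,d2):
        s=np.linalg.lstsq(np.c_[x,-y],o2-o1,rcond=None)[0]
        p,q=o1+s[0]*x,o2+s[1]*y; out.append([*((p+q)/2),np.linalg.norm(p-q)])
    return np.array(out)
def proj(im,P):
    c=R.from_quat(im["attitude"]).inv().apply(np.atleast_2d(P)-im["eye"]); c=c*[1,-1,-1]
    K=np.array([[im["fx"],0,im["cx"]],[0,im["fy"],im["cy"]],[0,0,1]],float)
    return cv2.projectPoints(c,np.zeros(3),np.zeros(3),K,im["D"].astype(float))[0].reshape(-1,2)
E
python3 - <<'E'
from h import *
s=load("pics/scene1.npz")["color"];t=load("pics/top1.npz")["color"]
cv2.imwrite("pics/s1z.png",cv2.resize(s[150:255,205:385],None,fx=4.4,fy=4.4,interpolation=cv2.INTER_CUBIC))
cv2.imwrite("pics/t1z.png",cv2.resize(t[105:245,120:310],None,fx=4,fy=4,interpolation=cv2.INTER_CUBIC))
E
```

```text
(no output)
```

View pics/s1z.png

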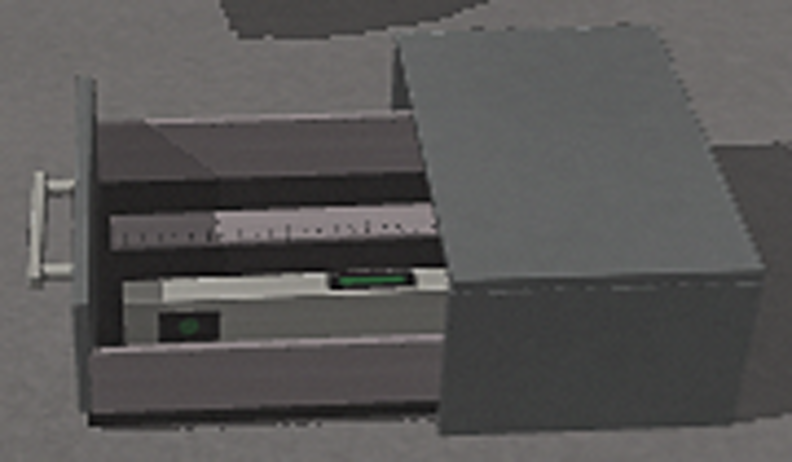

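View pics/t1z.png

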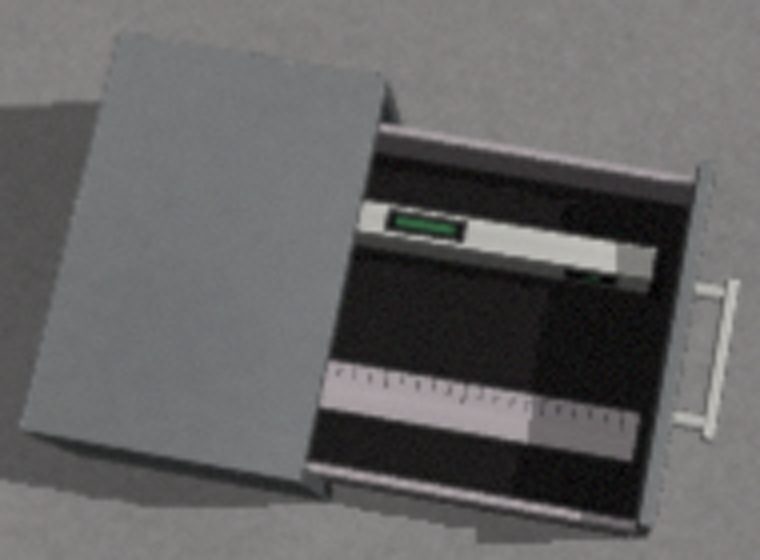

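```bash
python3 - <<'E'
from h import *
np.set_printoptions(precision=4,suppress=True)
s=load("pics/scene1.npz");t=load("pics/top1.npz")
T=lambda a:np.array(a,float)/4+[120-.375,105-.375]
S=lambda a:np.array(a,float)/4.4+[205-.4,150-.4]
tc=T([(387,72),(307,483),(125,33),(22,428)]); sc=S([(450,285),(397,42),(762,268),(657,25)])
print("cab tri\n",tri(t,tc,s,sc)); P=plane(t,tc,.114);print(P); print("scene",plane(s,sc,.114))
print("depth cab",depth(t,T([(200,250),(250,150)])))
print("level top face/ rule depth T",depth(t,T([(540,238),(630,260),(500,235)])),depth(t,T([(400,390),(600,435)])))
# front top corners of level: top view & scene
print("lvl tri",tri(t,T([(655,250),(652,275)]),s,S([(125,283),(124,303)])))
# drawer front top corners
print("df",tri(t,T([(708,165),(645,530)]),s,S([(85,305),(87,78)])))
for n,uv in (("mug",[391,141]),("punch",[373,247])): print(n,depth(t,[uv]))
E
```

```text
cab tri
 [[0.7176 0.0644 0.1143 0.0002]
 [0.475  0.1036 0.1078 0.0066]
 [0.7407 0.2245 0.1154 0.005 ]
 [0.5021 0.2656 0.1145 0.0053]]
[[0.7178 0.0645 0.114 ]
 [0.4736 0.0993 0.114 ]
 [0.7403 0.2224 0.114 ]
 [0.5015 0.263  0.114 ]]
scene [[0.7173 0.0644 0.114 ]
 [0.4841 0.104  0.114 ]
 [0.7388 0.2283 0.114 ]
 [0.5005 0.2691 0.114 ]]
depth cab [[0.6073 0.1683 0.1138]
 [0.6682 0.1429 0.114 ]]
level top face/ rule depth T [[ 0.6336 -0.0268  0.0563]
 [ 0.6205 -0.0823  0.0567]
 [ 0.635  -0.0022  0.0565]] [[ 0.5434  0.0596  0.0203]
 [ 0.5173 -0.0661  0.0198]]
lvl tri [[ 0.6243 -0.0951  0.0683  0.0038]
 [ 0.6144 -0.0947  0.0453  0.0036]]
df [[ 0.67   -0.1241  0.0954  0.0054]
 [ 0.4529 -0.0891  0.0945  0.0037]]
mug [[ 0.7081 -0.3751  0.0329]]
punch [[ 0.4364 -0.3127  0.051 ]]
```

```bash
python3 - <<'E'
from h import *
np.set_printoptions(precision=4,suppress=True)
t=load("pics/top1.npz")
v,u=np.mgrid[0:384,0:512]; o,d=ray(t,np.c_[u.ravel(),v.ravel()]); P=(o+d*t["z_map"].ravel()[:,None])
def rect(n,m):
    k=(m&np.array(reg)).reshape(384,512).astype(np.uint8)
    nl,lab,st,_=cv2.connectedComponentsWithStats(k); 
    i=1+np.argmax(st[1:,4]); q=P[(lab==i).ravel()]
    c,wh,a=cv2.minAreaRect((q[:,:2]*1000).astype(np.float32))
    print(n,len(q),"c",np.round(c,1),"wh",np.round(wh,1),"a",round(a,2),"z",np.median(q[:,2])); return q
z=P[:,2]
U,V=u.ravel(),v.ravel()
reg=(U>110)&(U<310)&(V<250)&(V>95)
rect("cab",(z>.108)&(z<.120))
q=rect("lvl",(z>.051)&(z<.062)&(V>150)&(V<180)&(U>208))
c=q.mean(0);w=np.linalg.svd((q-c)[:,:2],full_matrices=False)[2][0];print(c,w,np.degrees(np.arctan2(-w[0],w[1])))
q=rect("rule",(z>.0175)&(z<.024)&(V>190)&(U>195)&(t["color"].min(2).ravel()>70))
rect("front",(z>.085)&(z<.103)&(U>270))
reg=(U>325)&(U<415)&(V<290)&(V>115)
m=rect("mug",(z>.02)&(V<185)); print(m.min(0),m.max(0)); rect("mugtop",(z>.085)&(V<185))
m=rect("punch",(z>.02)&(V>200)); print(m.min(0),m.max(0))
E
```

```text
cab 7233 c [608.1 164.8] wh [164.8 245.7] a 80.81 z 0.1148027433314609
lvl 647 c [631.5  -9.5] wh [191.2  21.5] a 80.86 z 0.05685029411868969
[ 0.6311 -0.0104  0.0568] [0.1518 0.9884] -8.729830141471798
rule 896 c [532.2   9.7] wh [197.8  31.6] a 81.31 z 0.020818281873819178
front 409 c [ 563.3 -108.6] wh [ 10. 220.] a 80.77 z 0.09661798184786641
mug 973 c [ 541.8 -236. ] wh [ 79.8 491.6] a 49.88 z 0.06941117451689072
[ 0.3795 -0.4157  0.0201] [ 0.7204 -0.0471  0.9799]
mugtop 284 c [ 538.7 -219.9] wh [ 79.1 468.6] a 46.79 z 0.09469357297685455
punch 1602 c [ 397.1 -208.1] wh [111.4 315.4] a 19.39 z 0.048693807385871646
[ 0.3706 -0.3695  0.0219] [ 0.4983 -0.0471  0.9799]
```

The measurements fit the text: cabinet top at z 0.114, level top at 0.0568, drawer front where predicted, and the level at unit x ≈ 51 with its front at y ≈ -86. I'll compute the moves from these.

```bash
cat > mv.py <<'E'
import numpy as np,sys
from scipy.spatial.transform import Rotation as R
from station import ctrl
np.set_printoptions(precision=4,suppress=True)
a=np.radians(-9.0); RU=R.from_euler('z',a); O=np.array([.5797,-.0104,0])
def target(gx,gy,gz,phi):  # grasp point, unit mm; phi deg lean of fingertips to +y
    p=np.radians(phi); z=np.array([0,np.sin(p),-np.cos(p)]); x=np.array([1.,0,0]); y=np.cross(z,x)
    Rt=RU*R.from_matrix(np.c_[x,y,z]); g=O+RU.apply(np.array([gx,gy,gz])/1000)
    return g+.019*Rt.as_matrix()[:,2],Rt
def delta(*tg,st=None):
    st=st or ctrl.read_state(); R0=R.from_quat(st["ee_rot"]); p,Rt=target(*tg)
    return np.round(R0.inv().apply(p-st["tcp_pos"])*1000,1),np.round((R0.inv()*Rt).as_rotvec(),3)
def where():
    st=ctrl.read_state(); R0=R.from_quat(st["ee_rot"]); g=st["tcp_pos"]-.019*R0.as_matrix()[:,2]
    z=RU.inv().apply(R0.as_matrix()[:,2])
    print("t",st["time"],"grasp unit mm",RU.inv().apply(g-O)*1000,"toolz",z,"F",st["contact_force"],"open",st["opening"])
E
python3 - <<'E'
from mv import *
where(); print(target(51,10,166,18)[0]); print(delta(51,5,200,18))
E
```

```text
t 0.1 grasp unit mm [-353.0684 -583.758   257.1975] toolz [-0.0003  0.0013 -1.    ] F [ 0.2542 -0.0598  0.2972] open 0.08831376001661796
[ 0.6326 -0.0027  0.1479]
(array([-381.8, -609.1,   56.9]), array([ 0.277, -0.181, -1.147]))
```

Call:
{"api": "jog_arm", "payload": {"deltas": [[0.1,[-382,-609,-10],[0.277,-0.181,-1.147]],[0.1,[-382,-609,-10],[0.277,-0.181,-1.147]],[0.1,[-382,-609,-10],[0.277,-0.181,-1.147]],[0.1,[-382,-609,-10],[0.277,-0.181,-1.147]],[0.1,[-382,-609,-10],[0.277,-0.181,-1.147]],[0.1,[-382,-609,-10],[0.277,-0.181,-1.147]],[0.1,[-382,-609,-10],[0.277,-0.181,-1.147]],[0.1,[-382,-609,-10],[0.277,-0.181,-1.147]],[0.1,[-382,-609,-10],[0.277,-0.181,-1.147]],[0.1,[-382,-609,-10],[0.277,-0.181,-1.147]],[0.1,[-382,-609,-10],[0.277,-0.181,-1.147]],[0.1,[-382,-609,-10],[0.277,-0.181,-1.147]]]}}

```text
time: 1.6
tcp_pos: [0.6328, -0.0049, 0.2482]
ee_rot: [0.985, -0.076, 0.011, -0.156]
contact_force: [-0.3, -0.2, 0.0]
opening: 0.0487
```

```bash
python3 - <<'E'
from mv import *
where(); print(delta(51,5,200,18)); print(delta(51,20,135,18)); print(ctrl.read_state()["joint_pos"])
E
```

```text
t 1.6 grasp unit mm [ 51.6537   7.8485 266.2808] toolz [-0.0019  0.3093 -0.951 ] F [-0.3464 -0.1896  0.0373] open 0.04870162300195349
(array([-0.5, 23.2, 62.2]), array([-0.   ,  0.002,  0.002]))
(array([ -0.4,  29. , 128.6]), array([-0.   ,  0.002,  0.002]))
[-0.3189  0.5198  1.0716  0.31    1.6029 -0.1623]
```

Now to 92 mm above the grasp height, then look.

Call:
{"api": "jog_arm", "payload": {"deltas": [[0.1,[0,15,65],[0,0.002,0.002]],[0.1,[0,29,128],[0,0.002,0.002]],[0.1,[0,29,128],[0,0.002,0.002]],[0.1,[0,29,128],[0,0.002,0.002]]]}}

```text
time: 2.1
tcp_pos: [0.6353, 0.0066, 0.119]
ee_rot: [0.985, -0.077, 0.013, -0.156]
contact_force: [-0.6, 1.1, 0.0]
opening: 0.0482
```

```bash
python3 - <<'E'
from mv import *
from station import imaging
from h import *
where()
for n in ("scene","top"):
    im=imaging.get_image(n); np.savez(f"pics/{n}2.npz",**{k:np.array(v) for k,v in im.items()})
    c=im["color"]
    c=c[100:255,190:390] if n=="scene" else c[90:245,120:320]
    cv2.imwrite(f"pics/{n}2z.png",cv2.resize(c,None,fx=3.8,fy=3.8,interpolation=cv2.INTER_CUBIC))
where(); print(delta(51,50,43,18)); 
E
```

```text
t 2.1 grasp unit mm [ 52.2138  19.6418 137.117 ] toolz [ 0.0018  0.3093 -0.951 ] F [-0.5945  1.1313  0.0241] open 0.04815136794459443
t 2.2 grasp unit mm [ 52.6038  19.4651 138.2678] toolz [ 0.0045  0.3089 -0.9511] F [ 0.1124 -0.0945 -0.0055] open 0.04871504650863995
(array([ -2.1,   0.4, 100. ]), array([ 0.   , -0.004,  0.001]))
```

View pics/scene2z.png

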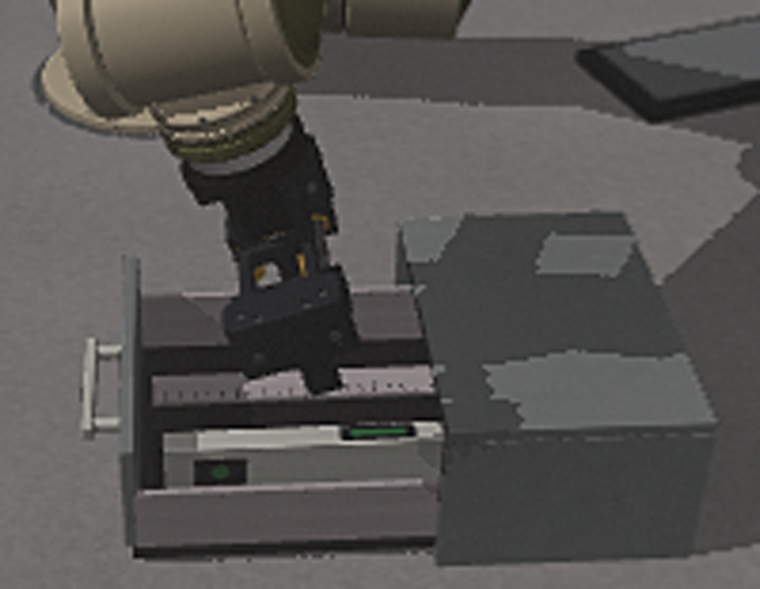

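View pics/top2z.png

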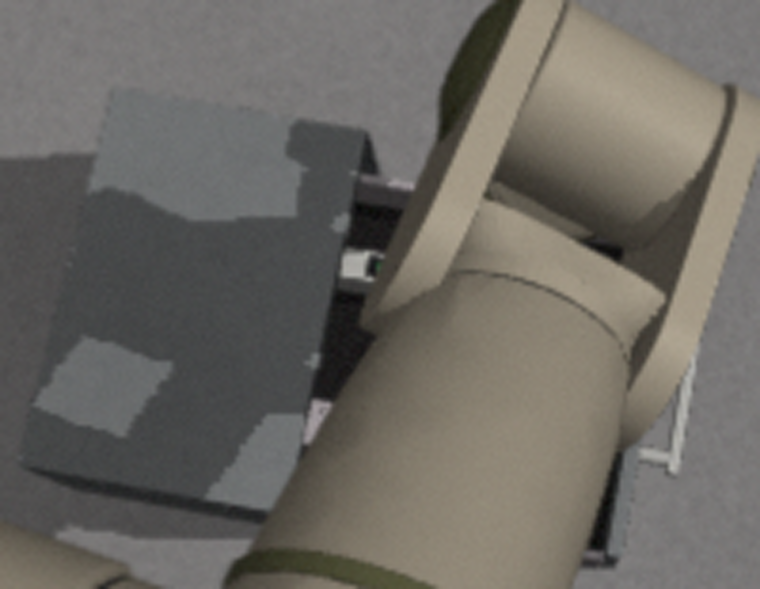

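The scene view shows the gripper over the drawer, with its fingertips at zoom (322,388). Its slant clears both the front and the cabinet, and nothing has been touched. Next I descend along the tool axis.

Call:
{"api": "jog_arm", "payload": {"deltas": [[0.1,[-1.5,0,40],[0,-0.004,0]],[0.1,[-1.5,0,65],[0,-0.004,0]],[0.1,[-1.5,0,85],[0,-0.004,0]],[0.1,[-1.5,0,97],[0,-0.004,0]],[0.1,[-1.5,0,99],[0,-0.004,0]],[0.1,[-1.5,0,99],[0,-0.004,0]]]}}

```text
time: 2.95
tcp_pos: [0.64, 0.0364, 0.0271]
ee_rot: [0.985, -0.077, 0.013, -0.156]
contact_force: [0.9, 0.3, 0.1]
opening: 0.0484
```

```bash
python3 - <<'E'
from mv import *
where(); print(delta(51,50,43,18)); 
E
```

```text
t 2.95 grasp unit mm [52.1838 49.7771 45.1696] toolz [ 0.0022  0.3087 -0.9512] F [0.8842 0.292  0.1279] open 0.04842157577060766
(array([-1.2,  0.5,  2.1]), array([ 0.   , -0.002,  0.001]))
```

Call:
{"api": "jog_arm", "payload": {"deltas": [[0.1,[-1,0,2],[0,0,0]],[-1,[-1,0,2],[0,0,0]],[-1,[-1,0,2],[0,0,0]],[-1,[-1,0,2],[0,0,0]],[-1,[-1,0,2],[0,0,0]],[-1,[-1,0,2],[0,0,0]],[-1,[-1,0,2],[0,0,0]],[-1,[-1,0,2],[0,0,0]]]}}

```text
time: 3.95
tcp_pos: [0.6391, 0.0372, 0.0252]
ee_rot: [0.985, -0.077, 0.013, -0.156]
contact_force: [-0.1, -0.1, 1.4]
opening: 0.0196
```

```bash
python3 - <<'E'
from mv import *
where()
for th in (0,3,6,9,12,15,18):
    t=np.radians(th); gz=max(44.5,16+165*np.sin(t)+28*np.cos(t)+2)
    print(th,round(gz,1),*delta(51.3,50,gz,18-th))
E
```

```text
t 3.95 grasp unit mm [51.1926 50.3983 43.298 ] toolz [ 0.0022  0.3087 -0.9511] F [-0.0518 -0.0793  1.3771] open 0.019583348431555528
0 46.0 [ 0.1 -0.5 -2.7] [ 0.    -0.002  0.001]
3 54.6 [  0.1  -2.1 -10.9] [-0.052 -0.002  0.001]
6 63.1 [  0.1  -3.8 -19.1] [-0.104 -0.002  0.001]
9 71.5 [  0.1  -5.4 -27.1] [-0.157 -0.002  0.001]
12 79.7 [  0.2  -6.9 -35.2] [-0.209 -0.002  0.001]
15 87.8 [  0.2  -8.4 -43.1] [-0.261 -0.002  0.001]
18 95.6 [  0.2  -9.9 -50.8] [-0.314 -0.002  0.001]
```

Call:
{"api": "jog_arm", "payload": {"deltas": [[-1,[0,-1,-3],[0,0,0]],[-1,[0,-2,-11],[-0.05,0,0]],[-1,[0,-3,-15],[-0.075,0,0]],[-1,[0,-4,-19],[-0.1,0,0]],[-1,[0,-4,-19],[-0.1,0,0]]]}}

```text
time: 4.58
tcp_pos: [0.6388, 0.0355, 0.0448]
ee_rot: [0.991, -0.077, 0.01, -0.106]
contact_force: [-0.3, -1.0, -2.3]
opening: 0.0194
```

```bash
python3 - <<'E'
from mv import *
from station import imaging
from h import *
where()
im=imaging.get_image("scene"); c=im["color"][100:255,190:390]
cv2.imwrite("pics/s3.png",cv2.resize(c,None,fx=3.8,fy=3.8,interpolation=cv2.INTER_CUBIC))
for th in (6,9,12,15,18):
    t=np.radians(th); gz=max(44.5,16+165*np.sin(t)+28*np.cos(t)+2)
    print(th,round(gz,1),*delta(51.3,50,gz,18-th))
E
```

```text
t 4.575 grasp unit mm [51.1672 50.5294 63.3373] toolz [ 0.0026  0.2122 -0.9772] F [-0.3176 -0.9888 -2.3056] open 0.019433358413006422
6 63.1 [ 0.2  0.4 -0.1] [-0.005 -0.002  0.001]
9 71.5 [ 0.2 -0.4 -8.3] [-0.057 -0.002  0.001]
12 79.7 [  0.2  -1.1 -16.5] [-0.109 -0.002  0.001]
15 87.8 [  0.2  -1.9 -24.5] [-0.162 -0.002  0.001]
18 95.6 [  0.3  -2.6 -32.3] [-0.214 -0.002  0.001]
```

View pics/s3.png

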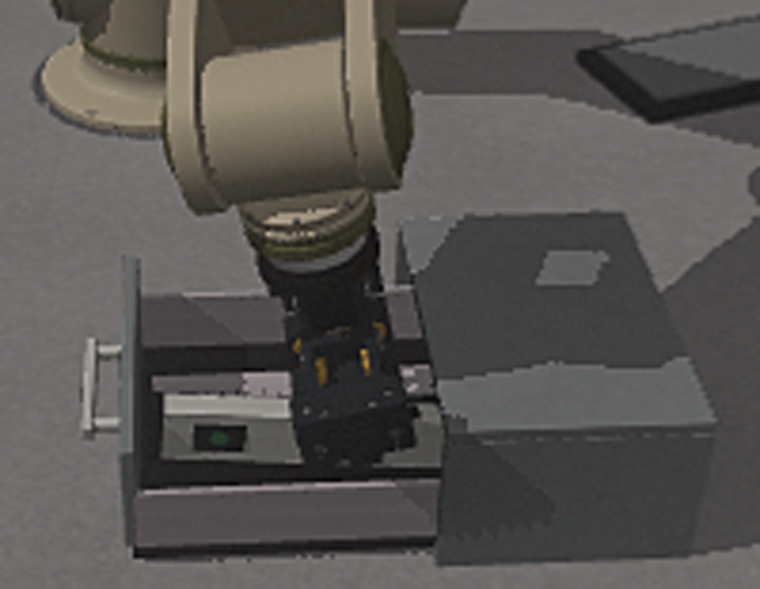

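The level follows: its front top edge has risen to zoom (165,400). The force on the tool is only its weight, so I continue tilting to 18°.

Call:
{"api": "jog_arm", "payload": {"deltas": [[-1,[0,0,-4],[-0.03,0,0]],[-1,[0,0,-8],[-0.057,0,0]],[-1,[0,-1,-16],[-0.109,0,0]],[-1,[0,-2,-24],[-0.162,0,0]],[-1,[0,-2.5,-32],[-0.214,0,0]],[-1,[0,-2.5,-32],[-0.214,0,0]],[-1,[0,-2.5,-32],[-0.214,0,0]]]}}

```text
time: 5.5
tcp_pos: [0.6378, 0.031, 0.076]
ee_rot: [0.997, -0.078, 0.001, -0.0]
contact_force: [-0.4, 0.3, -2.2]
opening: 0.0198
```

```bash
python3 - <<'E'
from mv import *
from station import imaging
from h import *
where()
for n in ("scene","top"):
    im=imaging.get_image(n); np.savez(f"pics/{n}4.npz",**{k:np.array(v) for k,v in im.items()})
    c=im["color"]
    c=c[100:255,190:390] if n=="scene" else c[90:245,120:320]
    cv2.imwrite(f"pics/{n}4z.png",cv2.resize(c,None,fx=3.8,fy=3.8,interpolation=cv2.INTER_CUBIC))
for g in ((51.3,35,95.6),(51.3,-93,137.2)): print(g,*delta(*g,0))
E
```

```text
t 5.5 grasp unit mm [50.832  50.0017 95.0087] toolz [ 0.002   0.0008 -1.    ] F [-0.3517  0.3079 -2.2083] open 0.019761026081247718
(51.3, 35, 95.6) [ 0.4 14.8 -0.7] [-0.001 -0.002  0.001]
(51.3, -93, 137.2) [  0.4 142.7 -42.4] [-0.001 -0.002  0.001]
```

View pics/scene4z.png

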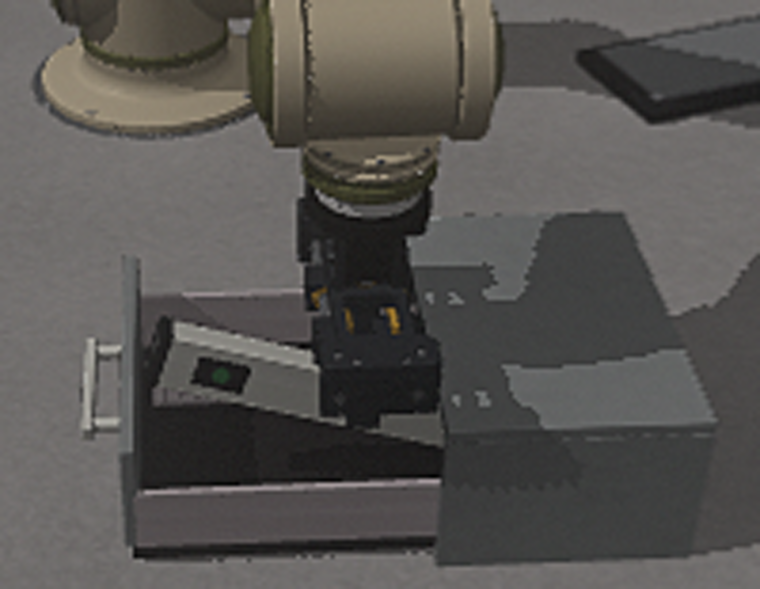

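View pics/top4z.png

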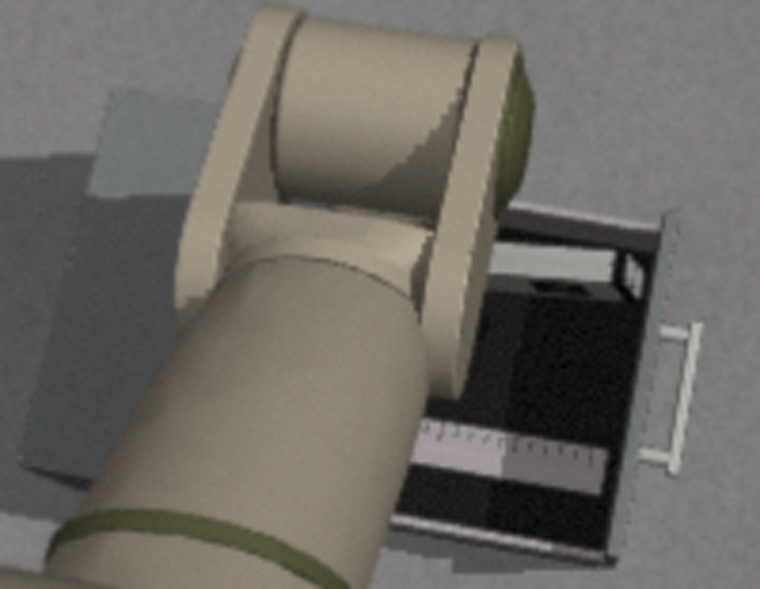

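```bash
python3 - <<'E'
from h import *
from mv import RU,O
s=load("pics/scene4.npz")
for n,x in (("near side pts",61),):
    o,d=ray(s,[(190+a/3.8-.4,100+b/3.8-.4) for a,b in ((155,403),(173,348),(348,423),(318,368))])
    o=RU.inv().apply(o-O);d=RU.inv().apply(d); print(n,np.round((o+d*((x/1000-o[0])/d[:,0])[:,None])*1000,1))
t=load("pics/top4.npz");v,u=np.mgrid[150:175,245:292];P=depth(t,np.c_[u.ravel(),v.ravel()]);P=RU.inv().apply(P-O)*1000
k=(abs(P[:,0]-51)<8)&(P[:,2]>100)&(P[:,1]>-94);q=P[k];print(len(q),q.min(0),q.max(0),"tilt",np.degrees(np.arctan(np.polyfit(q[:,1],q[:,2],1)[0])),np.polyfit(q[:,1],q[:,2],1))
E
```

```text
near side pts [[ 61.  -80.1  97.5]
 [ 61.  -67.2 140.6]
 [ 61.   44.   75.1]
 [ 61.   23.6 120.8]]
283 [ 43.0926 -88.9323 110.8262] [ 58.8893   3.3146 151.1246] tilt -8.857205440477626 [ -0.1558 129.7277]
```

```bash
python3 - <<'E'
from h import *
from mv import RU,O
np.set_printoptions(precision=1,suppress=True)
t=load("pics/top4.npz");v,u=np.mgrid[150:175,245:292];uv=np.c_[u.ravel(),v.ravel()]
o,d=ray(t,uv);P=o+d*t["z_map"][v,u].ravel()[:,None];P=RU.inv().apply(P-O)*1000
k=(abs(P[:,0]-51)<7)&(P[:,2]>80)&(P[:,2]<155)
for y in range(-95,10,8):
    q=P[k&(abs(P[:,1]-y)<4)]
    if len(q): print(y,len(q),np.median(q,0))
s=load("pics/scene4.npz");v,u=np.mgrid[180:220,225:285];uv=np.c_[u.ravel(),v.ravel()]
o,d=ray(s,uv);P=o+d*s["z_map"][v,u].ravel()[:,None];P=RU.inv().apply(P-O)*1000
k=(abs(P[:,0]-61)<4)
print("scene side face")
for y in range(-95,50,10):
    q=P[k&(abs(P[:,1]-y)<5)]
    if len(q)>3: print(y,len(q),np.percentile(q[:,2],[0,5,50,95,100]))
E
```

```text
-95 6 [ 49.1 -96.   96.6]
-87 15 [ 50.3 -86.1 121.1]
-79 22 [ 50.6 -78.7 144.7]
-71 20 [ 50.6 -70.9 148.8]
-63 22 [ 51.3 -63.  145.6]
-55 21 [ 51.5 -55.2 142.8]
-47 22 [ 49.5 -47.1 140.9]
-39 22 [ 52.4 -39.  138.3]
-31 20 [ 50.1 -31.1 135.1]
-23 20 [ 52.  -23.3 133.1]
-15 20 [ 50.7 -15.1 129.6]
-7 19 [ 50.8  -7.1 127.2]
1 17 [ 50.2   0.2 125.3]
scene side face
-85 15 [110.8 111.2 118.5 128.3 128.5]
-75 56 [110.7 112.4 129.7 148.4 152.4]
-65 62 [107.1 109.8 130.5 148.2 148.5]
-55 57 [103.1 106.1 126.7 144.9 148. ]
-45 58 [100.4 102.5 122.8 140.4 143.3]
-35 62 [ 96.   99.  117.6 137.6 140.1]
-25 67 [ 91.3  95.1 117.  134.1 136.3]
-15 58 [ 89.6  93.7 112.7 131.  134.1]
-5 56 [ 85.6  88.6 109.  126.8 129.9]
5 56 [ 86.3  87.3 106.3 125.1 125.7]
15 55 [ 81.1  83.4 102.9 121.6 124.4]
25 34 [ 77.4  78.8  99.8 120.8 160.3]
35 8 [73.2 73.6 77.4 81.2 81.9]
```

The depth data from both views give an 18° tilt. The front underside is at z ≈ 110 mm and y ≈ -87 mm, 14 mm above the drawer front (96 mm). Now I draw it out on the slant.

Call:
{"api": "jog_arm", "payload": {"deltas": [[-1,[0,8,0],[0,0,0]],[-1,[0,15,-0.5],[0,0,0]],[-1,[0,28,-4.5],[0,0,0]],[-1,[0,41,-9],[0,0,0]],[-1,[0,54,-13],[0,0,0]],[-1,[0,67,-17],[0,0,0]],[-1,[0,80,-21.5],[0,0,0]],[-1,[0,80,-21.5],[0,0,0]]]}}

```text
time: 6.6
tcp_pos: [0.6253, -0.0493, 0.0978]
ee_rot: [0.997, -0.079, 0.001, -0.0]
contact_force: [0.4, 0.8, -2.2]
opening: 0.0199
```

```bash
python3 - <<'E'
from mv import *
from station import imaging
from h import *
where()
im=imaging.get_image("scene"); c=im["color"][100:255,190:390]
cv2.imwrite("pics/s5.png",cv2.resize(c,None,fx=3.8,fy=3.8,interpolation=cv2.INTER_CUBIC))
print(delta(51.3,-95,139,0))
E
```

```text
t 6.6 grasp unit mm [ 51.0851 -31.3317 116.8049] toolz [ 0.0026  0.0004 -1.    ] F [ 0.3667  0.7923 -2.1983] open 0.01987075704576937
(array([  0.4,  64.4, -22.6]), array([-0.001, -0.002, -0.   ]))
```

View pics/s5.png

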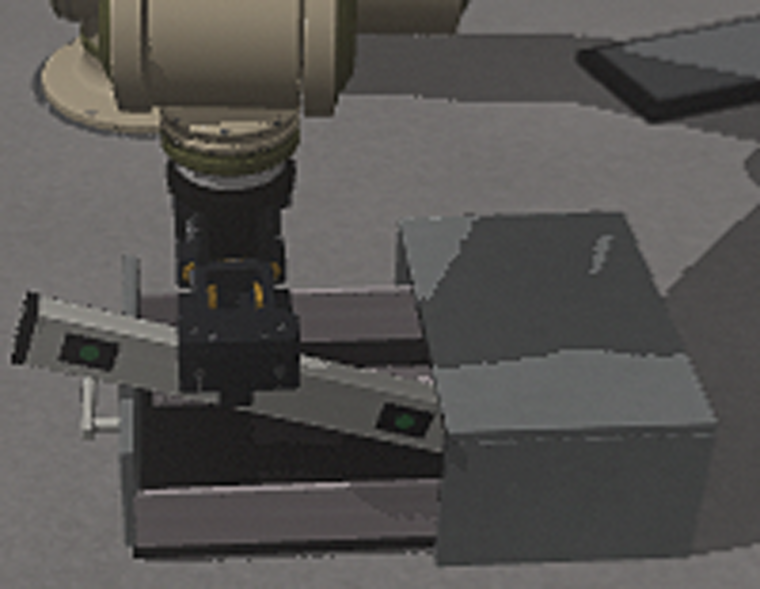

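The front end, at zoom (25,330), is over the drawer front and the back end is still under the board. There is no contact. I continue along the slant, then lift.

Call:
{"api": "jog_arm", "payload": {"deltas": [[-1,[0,8,-2.5],[0,0,0]],[-1,[0,21,-7],[0,0,0]],[-1,[0,34,-11.5],[0,0,0]],[-1,[0,47,-16],[0,0,0]],[-1,[0,60,-20.5],[0,0,0]],[-1,[0,68,-23.5],[0,0,0]],[-1,[0,68,-23.5],[0,0,0]]]}}

```text
time: 7.52
tcp_pos: [0.6145, -0.1164, 0.1212]
ee_rot: [0.997, -0.079, 0.001, -0.0]
contact_force: [0.8, -0.4, -2.5]
opening: 0.0196
```

```bash
python3 - <<'E'
from mv import *
from station import imaging
from h import *
where()
im=imaging.get_image("scene"); c=im["color"][100:255,160:360]
cv2.imwrite("pics/s6.png",cv2.resize(c,None,fx=3.8,fy=3.8,interpolation=cv2.INTER_CUBIC))
print(delta(51.3,-99,340,0))
E
```

```text
t 7.525 grasp unit mm [ 50.9249 -99.261  140.1762] toolz [ 0.0024  0.0007 -1.    ] F [ 0.7528 -0.4293 -2.5046] open 0.019615246774708276
(array([   0.9,    0.1, -200.1]), array([-0.001, -0.002, -0.001]))
```

View pics/s6.png

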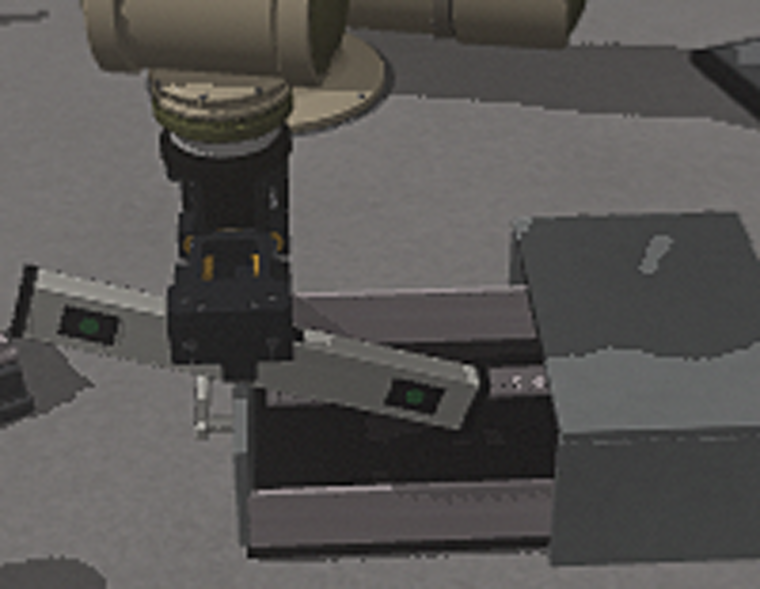

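The back end, at zoom (480,385), is clear of the board by about 30 mm. Lifting straight up.

Call:
{"api": "jog_arm", "payload": {"deltas": [[-1,[0,0,-15],[0,0,0]],[-1,[0,0,-40],[0,0,0]],[-1,[0,0,-70],[0,0,0]],[-1,[0,0,-100],[0,0,0]],[-1,[0,0,-130],[0,0,0]],[-1,[0,0,-160],[0,0,0]],[-1,[0,0,-185],[0,0,0]],[-1,[0,0,-200],[0,0,0]],[-1,[0,0,-200],[0,0,0]],[-1,[0,0,-200],[0,0,0]],[-1,[0,0,-200],[0,0,0]],[-1,[0,0,-200],[0,0,0]]]}}

```text
time: 9.07
tcp_pos: [0.614, -0.116, 0.3205]
ee_rot: [0.997, -0.079, 0.001, -0.0]
contact_force: [0.8, -0.6, -2.5]
opening: 0.0196
```

```bash
python3 - <<'E'
from mv import *
from station import imaging
from h import *
where(); print(ctrl.read_state()["joint_velocities"])
for n in ("scene","top"):
    im=imaging.get_image(n); np.savez(f"pics/{n}7.npz",**{k:np.array(v) for k,v in im.items()}); cv2.imwrite(f"pics/{n}7.png",im["color"])
s=im=dict(np.load("pics/scene7.npz"))
v,u=np.mgrid[60:260,130:330];uv=np.c_[u.ravel(),v.ravel()]
o,d=ray(s,uv);P=o+d*s["z_map"][v,u].ravel()[:,None];P=RU.inv().apply(P-O)*1000
k=(abs(P[:,0]-61)<5)&(P[:,2]>150)
for y in range(-245,80,20):
    q=P[k&(abs(P[:,1]-y)<5)]
    if len(q)>3: print(y,len(q),np.percentile(q[:,2],[0,5,95,100]))
E
```

```text
t 9.075 grasp unit mm [ 50.3595 -98.9206 339.5009] toolz [ 0.0011  0.001  -1.    ] F [ 0.8131 -0.6259 -2.4847] open 0.019551112333375496
[-0.001  -0.0014 -0.0053  0.0005  0.0003 -0.0004]
-225 75 [352.0497 355.9883 390.4707 395.5419]
-205 98 [348.3478 350.518  388.294  391.5548]
-185 95 [342.178  343.5385 381.7071 383.6615]
-165 97 [333.6883 336.1358 374.3418 376.8486]
-145 93 [327.7322 330.4832 369.4334 370.4274]
-125 63 [320.2909 323.3573 349.2018 355.2471]
-105 93 [316.0165 322.7853 453.1103 454.6265]
-85 118 [307.5379 311.8678 452.1169 454.008 ]
-65 90 [301.6186 304.677  343.8813 345.2306]
-45 89 [296.1471 299.3548 335.8241 338.0672]
-25 88 [288.9038 292.0593 330.1219 332.8168]
-5 82 [283.1622 285.9058 324.1472 325.2722]
15 89 [277.1064 278.9958 316.9649 318.7432]
35 84 [269.734  272.4336 309.3771 312.8485]
55 46 [268.0805 275.0414 304.8586 305.5801]
```

View pics/scene7.png

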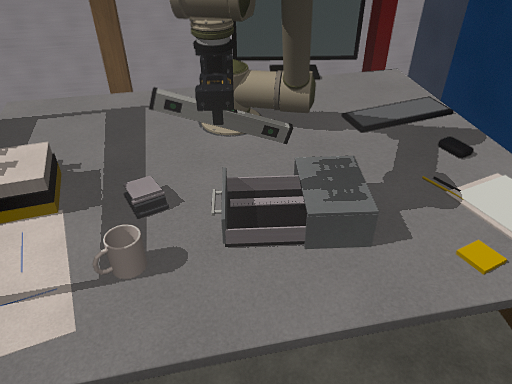

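View pics/top7.png

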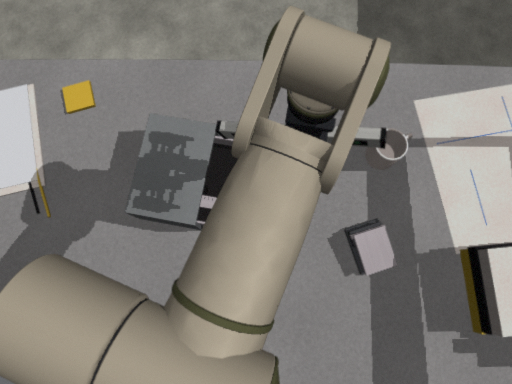

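The level runs from (152,98) to (290,132) in the scene view, with its lowest point at z ≈ 0.265. The rule (270,201), mug (126,252) and punch (146,195) are where they were. The arm is at rest, so I hand the job in.

```bash
python3 -c "
from station import ctrl
print(ctrl.job_done()); s=ctrl.read_state(); print(s['time'],s['opening'],s['tcp_pos'])"
```

```text
the job is handed in; nothing more can be done
None
the job is handed in; nothing more can be done
```

The level is out of the drawer and still gripped. It is held still in the air at an 18° slant, with the job handed in at about 9.2 s.

**What I did:** I gripped the level in the gap about 15 mm from its middle and tilted its front up 18° over the drawer front, with its back still under the cabinet top. Then I drew it out along the slant and lifted it straight up.

**Last checks:**
- **Height:** the lowest point of the level is at z ≈ 0.265 m, about 150 mm above the cabinet top.
- **Grip:** the opening is 19.6 mm, and the force on the tool is 2.5 N, which matches the level's weight.
- **Stillness:** the joint speeds are practically zero.
- **Rule, mug and punch:** in the last scene picture they are where they were. I did this by eye, without measuring them again. In the last top view the arm hides most of the rule.

**Checks that disagreed:**
- A rough hand-picked estimate of the tilt gave 10–12°, and a first depth fit gave 9°. A cleaner depth profile from both cameras gave 18°, matching the tool.
- My early depth masks for the mug and punch were spoilt by pixels with no reading. I kept clear of both using single depth points instead.

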